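Hang the pan on the clay scale and tare the dial

ROBOT

A 6-joint arm with a two-finger parallel gripper is mounted at the origin on the work surface. World frame = base frame: x ahead of the robot, y to its left, z up, the work surface at z = 0. Lengths are in m, angles in rad, forces in N, time in s.
With the tool pointing down it reaches from about 0.375 to 0.975 m from the base axis. Payload 3.8 kg.
Tool frame: the origin (TCP) lies midway between the tips of the shut fingers; the grasp point (between the pads) lies bot.grasp_offset behind it (bot.grasp_offset is the distance from the TCP to the grasp point, in m); z points along the fingers, y is the direction in which the jaws open and shut (so a half turn about z gives the same grasp; the last joint's range is limited). The gripper opens to 85 mm and grips with 20 to 120 N. Pads are 22 mm wide; open, the fingers measure 114 mm over their backs; the gripper's body (76 mm by 85 mm) begins 54 mm behind the grasp point. The pads swing forward as they close: fully open they stand 13 mm farther back than shut.
Start: joints at [-1.183, 0.264, 1.604, -0, 1.274, -0.037], TCP at [0.278, -0.615, 0.231] pointing down, gripper open.
Joint ranges: [-2.63, 2.63], [-0.94, 2.18], [0.31, 2.57], [-1.31, 4.45], [0, 2.66], [-2.55, 2.55]. Speed limits (rad/s): [2.57, 2.57, 3.14, 3.14, 3.14, 3.14].

INTERFACE

Orientations are given as a rotation vector (axis times angle).
In Python, from workcell import read_state, viewer, job, bot gives the robot as it stands.
- The arm moves only by the shell command python3 -m crank 'ROWS' [FORCE]. ROWS is text: rows parted by semicolons, each of 7 numbers parted by spaces: the shift along the tool's x, y, z in mm, then the turn, a rotation vector about the tool's x, y, z in rad, then the closure in counts, from 0 (fully open) to 255 (shut). A call has 1 to 20 rows; each row is the pose to reach, as a shift and turn from the pose commanded when the call began, along the tool's axes at that moment; what a row does not reach only later rows make up. A row lasts 1/8 s, in which the tool goes at most 62.5 mm and 10.7 degrees, less where a joint would pass 70% of its speed; a pose out of reach is approached as far as the arm can. A call with a gripper value outside its range is refused whole. The fingers move at their own pace and stop on an object; FORCE is the grip in N (left out, the last holds). Time passes only in rows, so rows that repeat a pose let the fingers close. It gives the time, the measured TCP pose, the force and the opening at its end, in the units of the state.
- read_state(): the state, without advancing time (a new reading comes with each control period).
- viewer.read_camera(name): name is "side" or "top" or "wrist"; returns a dict with "pixels" (400x640x3 uint8, red, green, blue), "vertical_fov" (degrees; the focal length in pixels is half the picture's height over the tangent of half this angle, whatever the lens; pixels are square), "cx", "cy" (the principal point, pixels), "view" (4x4, takes a point from world to camera coordinates); the wrist camera has in their place "tool_from_camera" (4x4, takes a point from camera to tool coordinates, whose origin is the TCP and whose axes are the flange's). Camera axes: x right, y up, looking along -z (the intrinsics and any distortion apply to the point x, -y, -z); pixel columns grow to the right and rows downward; lengths in m; the calibration is good to about 2 mm. A picture is of the moment at which its call begins: read the wrist's pose just before it. There is no depth.
- job.finish_job(): hands the job in, once; it reports no verdict.
The state is a dict: "time": time; "q": joint angles; "joint_vel": joint speeds; "joint_torque": joint torques, N m; "tool_pos": TCP position; "tcp_rot": TCP orientation; "wrist_force": force on the tool from outside, world axes, zero at the start; "torque": the same for the moment, N m; "width": opening from 0.0 (shut) to 1.0 (fully open).
Only numpy, scipy, OpenCV 4.12 (cv2) and the standard library are available. Lean on these libraries where they do the work, as an engineer would, in place of code of your own. Each camera call takes 0.05 s, during which the arm holds its last target.

TASK

Get the hanging scale ready for weighing out clay: hang the empty steel pan by the top of its wire bow on the scale's load hook and let go, then turn the scale's tare ring until the broad zero bar on its dial stands right under the needle. Do not haul on the scale's hook, and leave the pots and tools on the bench where they are.

Things in the scene. Friction and masses are not known exactly. Their poses are not given: they have to be found in the camera images.
- scale: Dial spring scale held rigidly by a bracket bolted to the bench. Origin on the bench, plumb below the load hook; z up, x the way the dial faces (away from the robot), y to the right as one looks at the dial. White round case: radius 66, x = -21 to +28, axis along x at z = 259, underside at z = 193.
- bracket_arm (a point): Free end of the bracket's arm, above the case at y = +12, z = 364 of the scale. The arm (24 wide, 22 high) runs from here to -y, to the post (30 square, 375 tall, foot plate 120 x 100) at y = -170, so the ring is best reached from the +y side.
- dial_centre (a point): On the dial's axis, mid-plane of the tare ring: x = 36, z = 259 of the scale, and axes as the scale's.
- tare_ring (a joint): Clockwise angle (rad), seen from the dial's front, of the zero bar from 12 o'clock. The aluminium ring carries the dial face: radius 70, 12 thick (x = 30 to 42), with 10 even finger lugs, one at the zero bar, each 10 wide, 12 thick, radius 70 to 92, to pinch or push. It turns either way (+-3.1 rad) against 0.12 N m of friction and stays where it is left.
- zero_mark (a point): Point at radius 50 on the zero bar, the one broad black bar (6 x 21) on the white dial; the other divisions are thin ticks, 50 to the turn (7.2 degrees each).
- needle (a joint): Angle (rad) of the needle, clockwise from 12 o'clock seen from the dial's front: 0 with nothing on the hook, one turn for 2.5 kg. It follows the load, not the tare ring. The empty pan brings it to about 0.6 to 1.05 rad.
- needle_tip (a point): Point at radius 50 on the dark needle (52 long), in the same plane as zero_mark; the two points coincide when the bar is under the needle.
- load_hook (a joint): How far (m) the load hook is pulled down: 0 unloaded, 0.036 at 2.5 kg (spring 681 N/m).
- hook_seat (a point): Centre of the bow's wire when it hangs in the load hook: unloaded 138 above the bench, 55 below the case. The J hook (7 mm round steel) lies in the scale's y-z plane: shank at y = -13, mouth upwards on the +y side, 19 wide inside. The wire goes in from +y between hook tip and case (gap 30 high), its centre 37 above the seat, to y = +4, then straight down.
- hook_tip (a point): Centre of the hook's rounded end, 19 to +y of the seat and 21 above it.
- pan: Steel weighing pan, 0.24 to 0.42 kg: dish 148 across, 28 high, with a stiff upright bow of 9 mm wire. Origin under the dish, z up; the bow lies in the pan's x-z plane: from the rim (x = +-71) up to (+-60, z 69), straight slopes to (+-10, z 104.5), top at z 112. Alike both ways round. It hangs with the bow across the hook (pan x along the scale's x, either way).
- bow_top (a point): Centre of the bow's wire at its top, 112 above the pan's underside.
- petal_vessel: Bystander: brown clay vessel, 92 across, 175 tall with five round petals at its top (125 across there). Origin under its centre. Not to be moved.
- pod: Bystander: pale bisque pod, 106 across, 100 tall with a short neck. Origin under its centre. Not to be moved.
- tool_jar: Bystander: white jar, 76 across, 95 tall, with three loop tools standing in it up to 200 high, leaning out to 35 from the axis. Origin under its centre. Not to be moved.
- dish: Bystander: pale bowl, 110 across, 45 high, near the robot. Origin under its centre. Not to be moved.
Mind the look-alikes: they are no part of the job. What is shaped like the pan but blue or purple is not meant.

How it is judged:
On the way:
1. the pan hangs by the top of its bow on the load hook, let go and quiet (distance between bow_top and hook_seat below 0.01 m and angle between pan's own z axis and vertical below 0.15 rad and linear speed of pan below 0.04 m/s and contact force between the fingers and pan below 0.05 N and contact force between pan and load_hook above 1.5 N), for 0.3 s.
At the end, for the whole second after the job is handed in: The pan hangs at rest, upright and let go, with the top of its bow within 10 mm of the hook's seat, and the zero bar of the tare ring stands within half a division (3.3 mm at the needle's tip, about 3.8 degrees) of the needle, the ring at rest (all of step 1 and distance between zero_mark and needle_tip below 0.0033 m and velocity of joint tare_ring between -0.05 and 0.05 rad/s); the robot touches nothing.
It fails at once if the load hook is hauled down past 20 mm, a load of 1.4 kg (value of joint load_hook above 0.02 m).
It fails at once if the petal vessel is moved by more than 15 mm (distance of petal_vessel from where it was at the start of the episode above 0.015 m).
It fails at once if the bisque pod is moved by more than 15 mm (distance of pod from where it was at the start of the episode above 0.015 m).
It fails at once if the tool jar is moved by more than 15 mm (distance of tool_jar from where it was at the start of the episode above 0.015 m).
It fails at once if the dish is moved by more than 15 mm (distance of dish from where it was at the start of the episode above 0.015 m).
It also fails if it takes over 72 s, if anything falls off the work surface, if the arm or the gripper's body presses on something with over 40 N, if the wrist force passes 120 N, or if a joint passes its speed limit or range.

## Working session

There is one attempt and no reset: what is moved stays moved. The work goes in short steps, Python scripts to look and compute and a shell command to move; the robot and the scene stay as the last step left them, time stands still between calls to the robot, and variables do not carry over. Pictures are saved under pics/ and viewed, and the job is handed in when it is done.

```bash
mkdir -p pics; ls
cat > h.py <<'E'
import numpy as np, cv2
from workcell import read_state, viewer, job, bot
from scipy.spatial.transform import Rotation as R
def cam(n):
    s=read_state(); d=viewer.read_camera(n)
    if n=="wrist":
        T=np.eye(4); T[:3,:3]=R.from_rotvec(s['tcp_rot']).as_matrix(); T[:3,3]=s['tool_pos']
        d['c2w']=T@np.array(d['tool_from_camera'])
    else: d['c2w']=np.linalg.inv(np.array(d['view']))
    h=d['pixels'].shape[0]; d['f']=h/2/np.tan(np.radians(d['vertical_fov'])/2)
    return d
def save(d,name,crop=None,scale=1):
    im=d['pixels'][:,:,::-1]
    if crop: x0,y0,x1,y1=crop; im=im[y0:y1,x0:x1]
    if scale!=1: im=cv2.resize(im,None,fx=scale,fy=scale,interpolation=cv2.INTER_CUBIC)
    cv2.imwrite('pics/'+name+'.png',im)
def K(d): return np.array([[d['f'],0,d['cx']],[0,d['f'],d['cy']],[0,0,1.]])
def dist(d): return np.array(d['distortion'],float) if d.get('distortion') is not None else np.zeros(5)
def ray(d,u,v):
    p=cv2.undistortPoints(np.array([[[u,v]]],float),K(d),dist(d))[0,0]
    r=d['c2w'][:3,:3]@np.array([p[0],-p[1],-1.]); return d['c2w'][:3,3],r/np.linalg.norm(r)
def onplane(d,u,v,n,c):
    o,r=ray(d,u,v); n=np.array(n,float); return o+r*((c-n@o)/(n@r))
def onz(d,u,v,z): return onplane(d,u,v,[0,0,1],z)
def proj(d,P):
    P=np.atleast_2d(P); w=np.linalg.inv(d['c2w']); c=P@w[:3,:3].T+w[:3,3]
    c=c*[1,-1,-1]
    return cv2.projectPoints(c.reshape(-1,1,3),np.zeros(3),np.zeros(3),K(d),dist(d))[0][:,0]
def tri(rs):
    A=0;b=0
    for o,r in rs:
        M=np.eye(3)-np.outer(r,r);A=A+M;b=b+M@o
    return np.linalg.solve(A,b)
E
python3 - <<'E'
from h import *
print(read_state(), bot.grasp_offset)
for n in ("side","top","wrist"):
    d=cam(n); save(d,n+"0"); print(n,{k:v for k,v in d.items() if k not in('pixels',)})
E
```

```text
pics
{'time': 0.0, 'q': array([-1.18289504e+00,  2.64776274e-01,  1.60539111e+00, -1.35660304e-05,
        1.27369136e+00, -3.68970264e-02]), 'joint_vel': array([-8.81337495e-04, -2.45762080e-04,  1.35118842e-03,  1.12422383e-03,
       -8.18573947e-04, -1.82594795e-05]), 'joint_torque': array([-3.25934971e-04, -5.15117848e+01, -3.67313004e+01,  1.39477311e-04,
        1.28871770e-02,  2.37528525e-05]), 'tool_pos': array([ 0.27790941, -0.61432597,  0.2299372 ]), 'tcp_rot': array([-3.06881438e+00, -6.61801993e-01,  6.41112362e-04]), 'wrist_force': array([ 0.31270902, -0.48963888,  0.57487354]), 'torque': array([-0.02381423, -0.01689486, -0.03623906]), 'width': 0.9979182925088401} 0.0187
side {'vertical_fov': 49.90113480224108, 'cx': 318.08355633658437, 'cy': 200.9524938263992, 'view': array([[-0.92785644, -0.37226054,  0.02246135,  0.52865133],
       [ 0.22491437, -0.51052128,  0.82992864, -0.23550603],
       [-0.29748269,  0.77510652,  0.5574172 , -1.16983944],
       [ 0.        ,  0.        ,  0.        ,  1.        ]]), 'c2w': array([[-0.92785644,  0.22491437, -0.29748269,  0.19
[... 907 characters left out ...]
x': 317.3187674869427, 'cy': 196.87494910360473, 'tool_from_camera': array([[-3.34191446e-04,  9.55030215e-01,  2.96508307e-01,
         7.43406933e-02],
       [ 9.99999904e-01,  2.35456465e-04,  3.68702572e-04,
         9.06836430e-04],
       [ 2.82307299e-04,  2.96508402e-01, -9.55030203e-01,
        -1.42638180e-01],
       [ 0.00000000e+00,  0.00000000e+00,  0.00000000e+00,
         1.00000000e+00]]), 'c2w': array([[ 0.41178591,  0.87001813,  0.27111034,  0.34612712],
       [-0.91127739,  0.39393041,  0.1199681 , -0.58484699],
       [-0.00242418, -0.2964579 ,  0.95504285,  0.37267143],
       [ 0.        ,  0.        ,  0.        ,  1.        ]]), 'f': np.float64(287.32595300013975)}
```

View pics/side0.png

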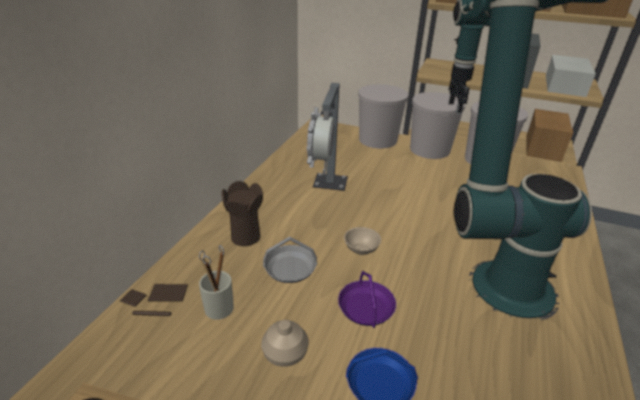

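View pics/top0.png

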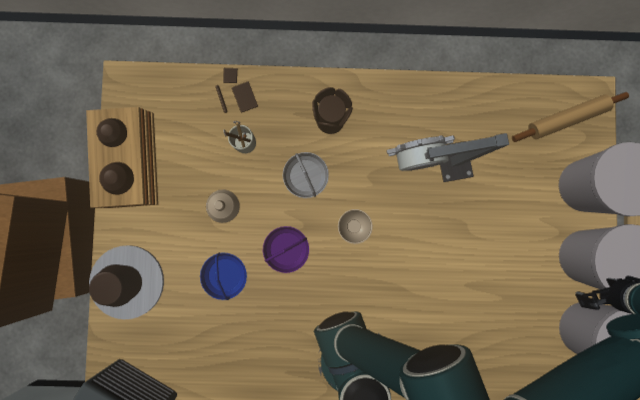

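View pics/wrist0.png

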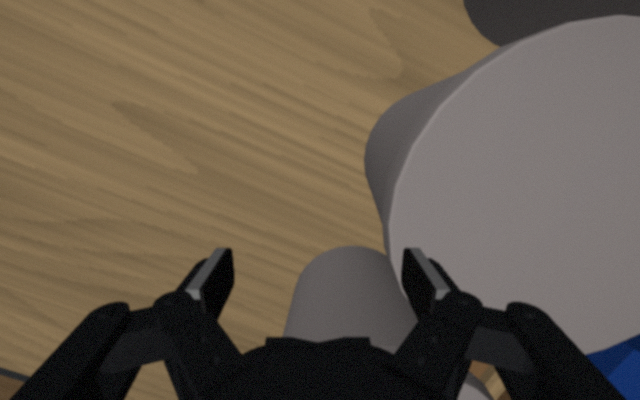

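Run:
```python
from h import *
print([a for a in dir(bot) if a[0]!='_'],[a for a in dir(job) if a[0]!='_'],[a for a in dir(viewer) if a[0]!='_'])
d=cam("top"); save(d,"topA",(260,110,360,250),5); save(d,"topB",(370,110,530,200),5)
s=cam("side"); save(s,"sideA",(220,70,400,210),4);save(s,"sideB",(190,170,360,330),4)
print(s.keys())
```

```text
['MotionError', 'grasp_offset'] ['finish_job'] ['read_camera']
dict_keys(['pixels', 'vertical_fov', 'cx', 'cy', 'view', 'c2w', 'f'])
```

View pics/topA.png

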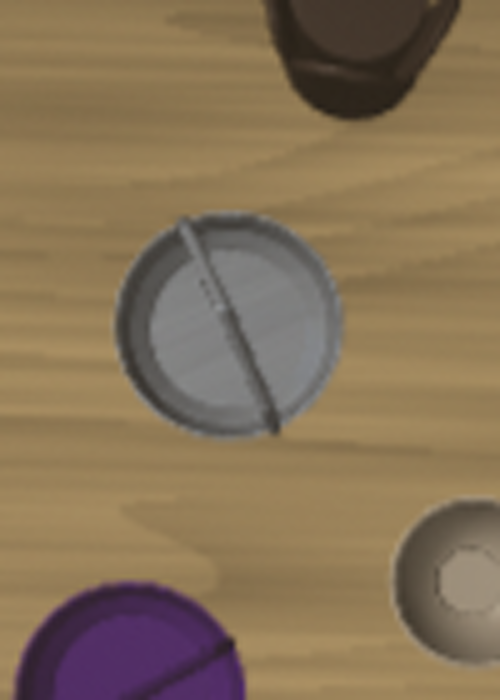

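View pics/topB.png

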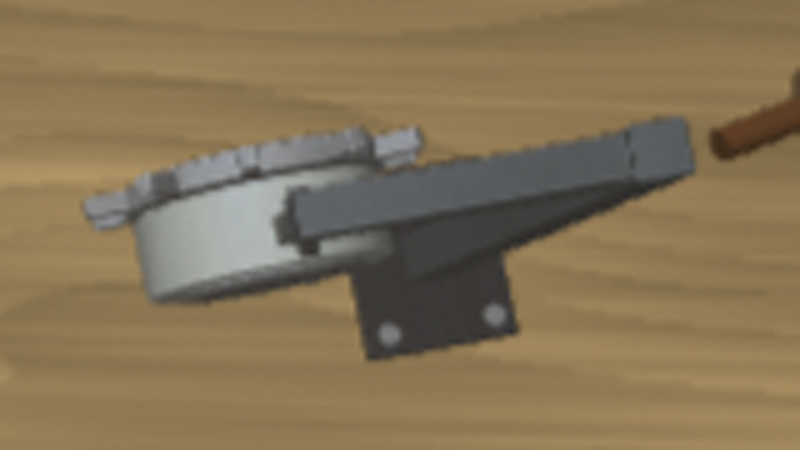

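View pics/sideA.png

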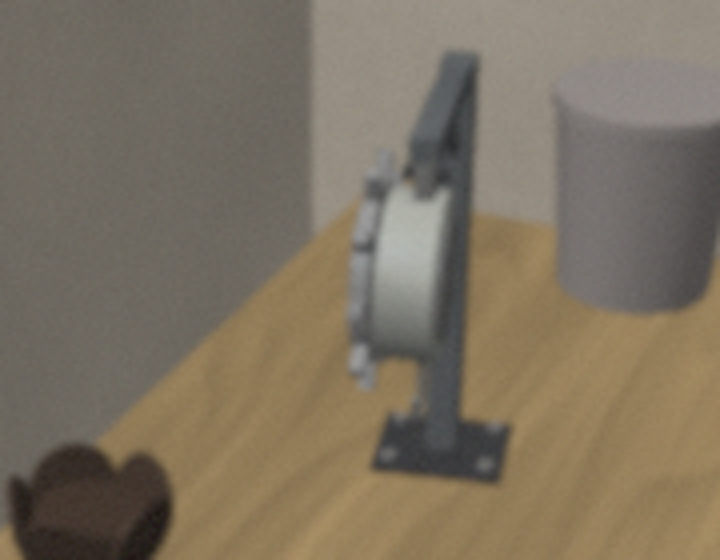

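View pics/sideB.png

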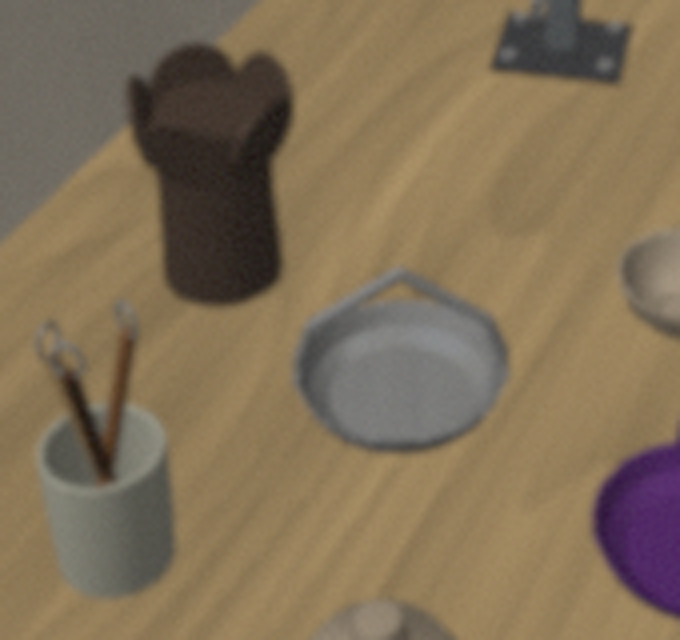

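Run:
```python
from h import *
t=cam("top"); s=cam("side")
A=lambda u,v:(260+u/5,110+v/5); B=lambda u,v:(370+u/5,110+v/5)
SA=lambda u,v:(220+u/4,70+v/4); SB=lambda u,v:(190+u/4,170+v/4)
print("pan ctr top",onz(t,*A(229,324),.028))
# side: rim
print("pan ctr side",onz(s,*SB(401,372),.028))
e1=onz(t,*A(184,220),.04);e2=onz(t,*A(276,430),.04); print("bow ends",e1,e2,np.degrees(np.arctan2(*(e1-e2)[[1,0]])))
print("bow side z112",onz(s,*SB(400,272),.112))
# plate
for c in [(395,410),(512,425),(500,483),(373,468)]: print("plate side",onz(s,*SA(*c),.008))
for c in [(367,358),(518,332)]: print("plate top",onz(t,*B(*c),.008))
# post top z .375 corners
for c in [(688,117),(693,172),(630,125),(638,182)]: print("post top",onz(t,*B(*c),.375))
for c in [(293,190),(302,242)]: print("arm end",onz(t,*B(*c),.375))
for c in [(445,52),(478,55)]: print("side posttop",onz(s,*SA(*c),.375))
# lugs at ends
for c in [(85,207),(420,143)]: print("lug",onz(t,*B(*c),.259))
```

```text
pan ctr top [0.58543273 0.17150106 0.028     ]
pan ctr side [0.58236627 0.17725388 0.028     ]
bow ends [0.64950794 0.20172083 0.04      ] [0.51776997 0.1394716  0.04      ] 25.291813685230615
bow side z112 [0.58429691 0.17197146 0.112     ]
plate side [ 0.70765907 -0.35010109  0.008     ]
plate side [ 0.59587558 -0.36911642  0.008     ]
plate side [ 0.57314348 -0.26754202  0.008     ]
plate side [ 0.68704782 -0.24476277  0.008     ]
plate top [ 0.5788041  -0.27494879  0.008     ]
plate top [ 0.59869497 -0.37320896  0.008     ]
post top [ 0.66215712 -0.32454526  0.375     ]
post top [ 0.63527894 -0.32708908  0.375     ]
post top [ 0.65735802 -0.29628103  0.375     ]
post top [ 0.62956771 -0.30032946  0.375     ]
arm end [ 0.62053928 -0.13277692  0.375     ]
arm end [ 0.59534761 -0.13749991  0.375     ]
side posttop [ 0.65862604 -0.31408755  0.375     ]
side posttop [ 0.63179437 -0.31881911  0.375     ]
lug [ 0.62904797 -0.05036644  0.259     ]
lug [ 0.66923039 -0.23009587  0.259     ]
```

```bash
cat >> h.py <<'E'
def pose(az,pitch,roll=0):
    """tool z: az, pitch below horizontal; x camera-up"""
    f=np.array([np.cos(az),np.sin(az),0]);u=np.array([0,0,1.])
    z=np.cos(pitch)*f-np.sin(pitch)*u; x=np.sin(pitch)*f+np.cos(pitch)*u
    return np.column_stack([x,np.cross(z,x),z])
def rel(p,Rm):
    s=read_state(); R0=R.from_rotvec(s['tcp_rot']).as_matrix()
    print("row mm",np.round(1000*R0.T@(np.array(p)-s['tool_pos']),1),"rot",np.round(R.from_matrix(R0.T@Rm).as_rotvec(),3), "t",round(s['time'],2))
E
python3 - <<'E'
from h import *
P=pose(np.radians(25.3),np.pi/4)
rel([.47,.11,.26],P)
t=cam("top")
print(onz(t,355,226,.04))
E
```

```text
row mm [ 473.6 -581.4  -28.7] rot [ 0.006  0.785 -0.016] t 0.35
[0.42686159 0.01150621 0.04      ]
```

```bash
python3 -m crank '60 -40 -20 0 0 0 0;100 -100 -25 0 0 0 0;140 -150 -28 0 0 0 0;180 -200 -29 0 0.1 0 0;220 -250 -29 0 0.2 0 0;260 -300 -29 0 0.3 0 0;300 -350 -29 0 0.4 0 0;340 -400 -29 0 0.5 0 0;380 -450 -29 0 0.6 0 0;420 -500 -29 0 0.7 0 0;450 -550 -29 0 0.785 -0.016 0;474 -581 -29 0 0.785 -0.016 0;474 -581 -29 0 0.785 -0.016 0;474 -581 -29 0 0.785 -0.016 0;474 -581 -29 0 0.785 -0.016 0;474 -581 -29 0 0.785 -0.016 0' 80
python3 - <<'E'
from h import *
s=read_state();print(s['q'],s['time'])
w=cam("wrist"); save(w,"w1"); t=cam("top"); save(t,"t1")
C=np.array([.585,.172,0]);f=np.array([np.cos(np.radians(25.3)),np.sin(np.radians(25.3)),0])
print(proj(w,[C+[0,0,.112],C-.06*f+[0,0,.069],C+.06*f+[0,0,.069],C-.037*f+[0,0,.085]]))
E
```

```text
time: 2.4
tool_pos: [0.4709, 0.1081, 0.2603]
tcp_rot: [-2.697, -0.601, -1.119]
wrist_force: [1.1, -0.6, -0.9]
width: 0.999
[-0.07788633 -0.61568937  2.47694547  0.6014867   0.65303384  0.6878867 ] 2.4
[[307.94096187 182.44564888]
 [308.27685492 241.0175212 ]
 [309.01940149 161.91541575]
 [308.15907335 219.11260982]]
```

View pics/w1.png

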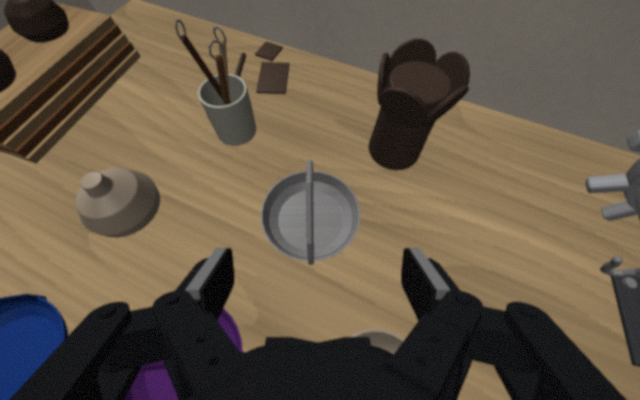

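Run:
```python
from h import *
w=cam("wrist"); save(w,"w1c",(250,140,370,280),5)
f=np.array([np.cos(np.radians(25.3)),np.sin(np.radians(25.3)),0])
n=[-f[1],f[0],0]
rel([.512,.138,.129],pose(np.radians(25.3),np.pi/4))
```

```text
row mm [-57.5 -10.3 128. ] rot [0.008 0.001 0.001] t 2.55
```

View pics/w1c.png

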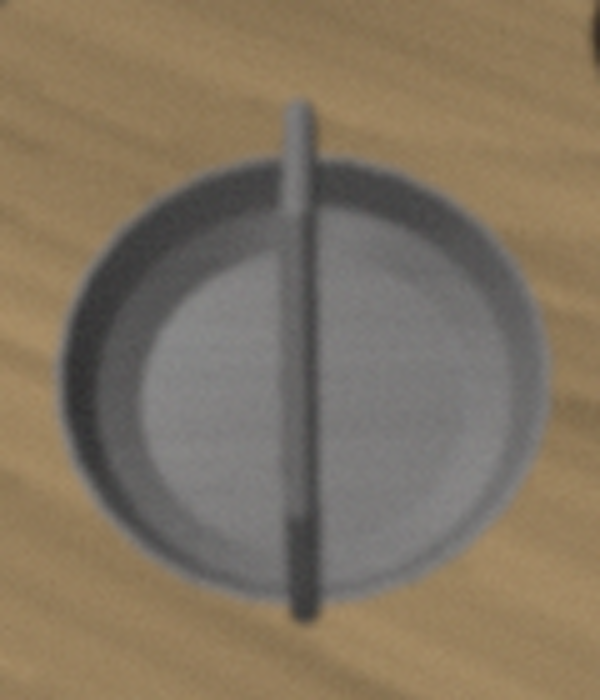

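```bash
python3 -m crank '-40 -6 50 0.008 0 0 0;-57 -9 100 0.008 0 0 0;-57 -9 140 0.008 0 0 0;-57 -9 170 0.008 0 0 0;-57 -9 190 0.008 0 0 0;-57 -9 200 0.008 0 0 0;-57 -9 208 0.008 0 0 0;-57 -9 208 0.008 0 0 0;-57 -9 208 0.008 0 0 0'
python3 - <<'E'
from h import *
w=cam("wrist"); save(w,"w2");s=cam("side"); save(s,"s2",(190,170,400,330),4)
E
```

```text
time: 3.68
tool_pos: [0.564, 0.1616, 0.0729]
tcp_rot: [-2.689, -0.607, -1.113]
wrist_force: [0.5, -0.0, -0.9]
width: 1.001
```

View pics/w2.png

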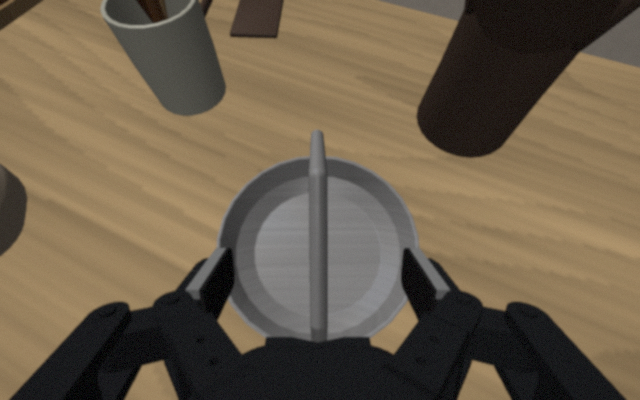

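View pics/s2.png

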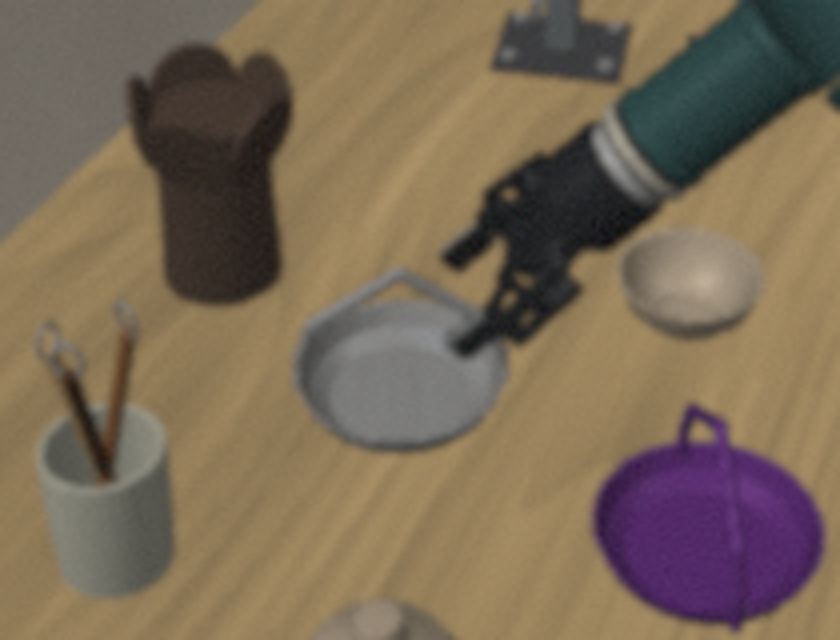

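```bash
python3 -m crank '0 0 0 0 0 0 255;0 0 0 0 0 0 255;0 0 0 0 0 0 255;0 0 0 0 0 0 255;0 0 0 0 0 0 255;0 0 0 0 0 0 255' 80
python3 - <<'E'
from h import *
w=cam("wrist"); save(w,"w3",(200,100,440,340),3)
yaw=np.radians(12);O=np.array([.611,-.146,0]);f=np.array([np.cos(yaw),np.sin(yaw),0]);y=np.array([-f[1],f[0],0])
# lift waypoint
rel([.54,.15,.20],pose(np.radians(25.3),np.pi/4))
E
```

```text
time: 4.53
tool_pos: [0.5638, 0.162, 0.0727]
tcp_rot: [-2.689, -0.608, -1.113]
wrist_force: [0.1, -1.4, 1.0]
width: 0.069
row mm [  71.     0.6 -108.9] rot [-0.002  0.001  0.002] t 4.58
```

View pics/w3.png

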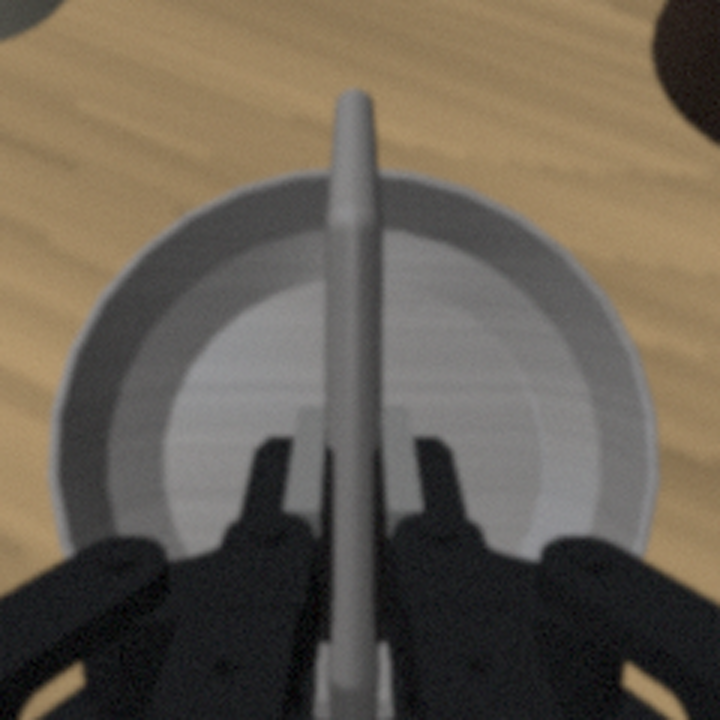

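```bash
cat >> h.py <<'E'
yaw=np.radians(12);O=np.array([.611,-.146,0])
BT=np.array([.0445,0,-.0114])  # bow top in tool
def setsc(o,yw):
    global O,yaw; O=np.array(o);yaw=yw
def sc(p): 
    c,s=np.cos(yaw),np.sin(yaw); return O+np.array([c*p[0]-s*p[1],s*p[0]+c*p[1],p[2]])
def unsc(P):
    c,s=np.cos(yaw),np.sin(yaw); d=np.array(P)-O; return np.array([c*d[0]+s*d[1],-s*d[0]+c*d[1],d[2]])
def bowto(p):
    Rm=pose(yaw,np.pi/4); P=sc(p)-Rm@BT; print("tcp",P); rel(P,Rm)
E
python3 -m crank '10 0 -10 0 0 0 255;25 0 -25 0 0 0 255;50 0 -50 0 0 0 255;75 0 -80 0 0 0 255;85 0 -90 0 0 0 255;85 0 -90 0 0 0 255'
python3 - <<'E'
from h import *
bowto([0,.09,.175])
E
```

```text
time: 5.32
tool_pos: [0.5614, 0.161, 0.1988]
tcp_rot: [-2.687, -0.611, -1.118]
wrist_force: [0.0, 0.3, -3.5]
width: 0.07
tcp [ 0.56939417 -0.06283294  0.13547273]
row mm [-108.3  205.2  -18.5] rot [-0.166 -0.003  0.169] t 5.33
```

```bash
python3 -m crank '-20 40 -4 -0.03 0 0.03 255;-45 80 -8 -0.07 0 0.07 255;-65 120 -12 -0.1 0 0.1 255;-90 160 -15 -0.14 0 0.14 255;-100 190 -18 -0.166 -0.003 0.169 255;-108 205 -18.5 -0.166 -0.003 0.169 255;-108 205 -18.5 -0.166 -0.003 0.169 255;-108 205 -18.5 -0.166 -0.003 0.169 255'
python3 - <<'E'
from h import *
w=cam("wrist"); save(w,"w4");s=cam("side"); save(s,"s4",(210,60,410,260),4)
print(proj(w,[sc([0,0,.138]),sc([0,.019,.159]),sc([0,.09,.175]),sc([0,-.013,.175])]), read_state()['q'])
bowto([0,.09,.175])
E
```

```text
time: 6.32
tool_pos: [0.5671, -0.062, 0.1316]
tcp_rot: [-2.817, -0.293, -1.157]
wrist_force: [0.8, 0.0, -3.8]
width: 0.072
[[474.40796364 202.33712968]
 [456.92072285 184.13912945]
 [317.34384787 167.20254013]
 [541.56733542 166.53158144]] [-0.40369632 -0.14608889  2.44721449  1.2268881   0.44607604 -0.08409375]
tcp [ 0.56939417 -0.06283294  0.13547273]
row mm [ 3.1  1.4 -0.9] rot [-0.001  0.004 -0.002] t 6.42
```

View pics/w4.png

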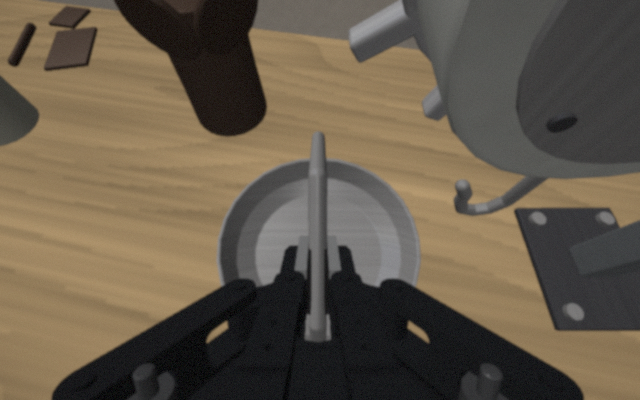

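View pics/s4.png

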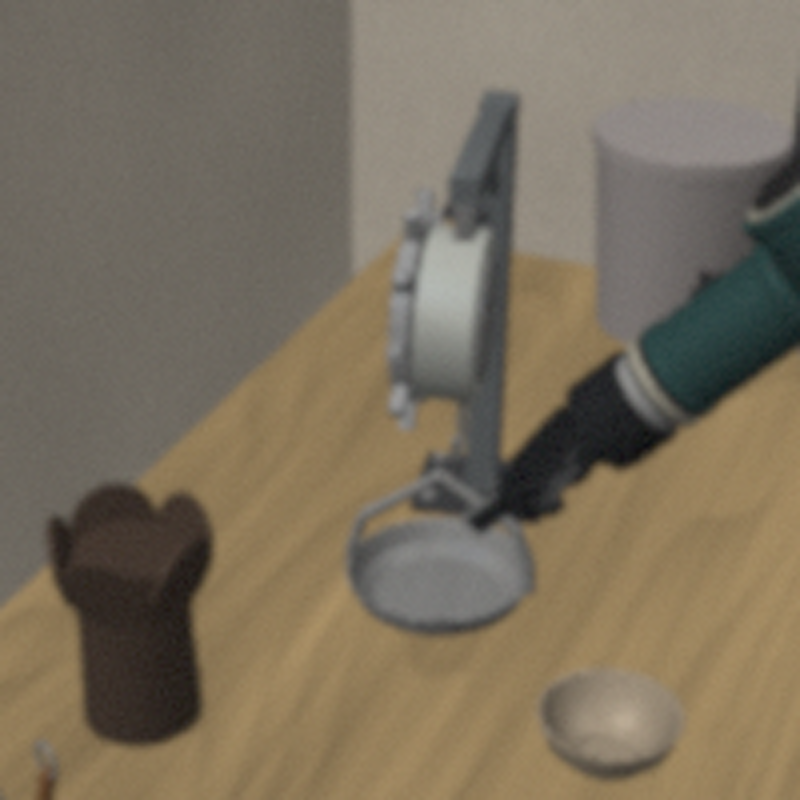

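Run:
```python
from h import *
w=cam("wrist"); save(w,"w5",(420,140,560,240),5); save(w,"w5b",(280,110,360,210),5)
# ray hit planes: tip on scale plane x=0
```

```text
(no output)
```

View pics/w5.png

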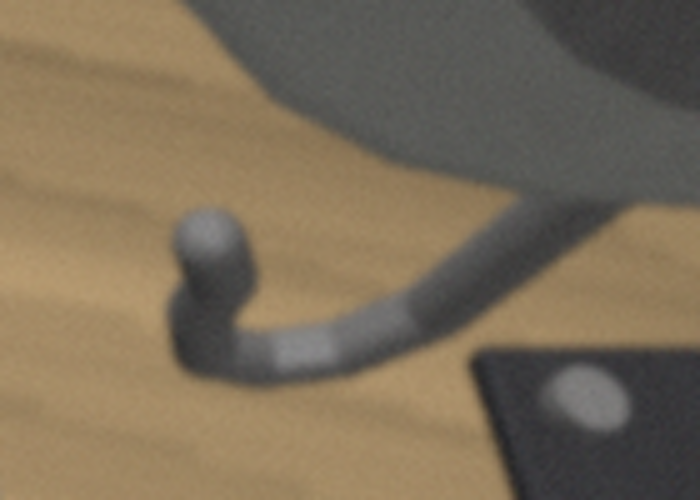

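View pics/w5b.png

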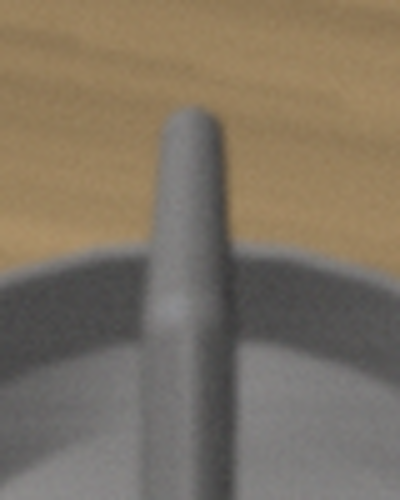

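Run:
```python
from h import *
w=cam("wrist")
print("tip",unsc(onz(w,462,189,.159)))
for p in [(-.01,.09,.1675),(0,.09,.175),(.01,.09,.1675),(.06,.09,.132)]: print(p,proj(w,[sc(p)]))
s=read_state(); Rm=R.from_rotvec(s['tcp_rot']).as_matrix()
b=s['tool_pos']+Rm@BT; print("bow now",unsc(b),proj(w,[b]))
print("hook predicted bend bottom", proj(w,[sc([0,.0095,.145]),sc([0,0,.131])]))
```

```text
tip [-0.00110644  0.01613926  0.159     ]
(-0.01, 0.09, 0.1675) [[317.45194563 196.93511301]]
(0, 0.09, 0.175) [[317.41425092 170.339281  ]]
(0.01, 0.09, 0.1675) [[317.42267098 161.66995449]]
(0.06, 0.09, 0.132) [[317.44669055 131.01427075]]
bow now [-0.00104179  0.09110842  0.17274939] [[315.05953979 174.82823038]]
hook predicted bend bottom [[462.28548178 199.49488389]
 [467.73852915 210.08553493]]
```

```bash
python3 -m crank '3 0 -3 0 0 0 255;3 10 -3 0 0 0 255;3 25 -3 0 0 0 255;3 40 -3 0 0 0 255;3 50 -3 0 0 0 255;3 60 -3 0 0 0 255;3 60 -3 0 0 0 255;3 60 -3 0 0 0 255'
python3 - <<'E'
from h import *
cam("wrist");w=cam("wrist"); save(w,"w6",(240,90,480,270),3)
s=read_state(); Rm=R.from_rotvec(s['tcp_rot']).as_matrix()
b=s['tool_pos']+Rm@BT; print("bow now",unsc(b),proj(w,[b,sc([-.001,.016,.159])]))
E
```

```text
time: 7.52
tool_pos: [0.5803, -0.1213, 0.1373]
tcp_rot: [-2.817, -0.293, -1.16]
wrist_force: [0.7, -0.2, -4.0]
width: 0.075
bow now [-0.00129251  0.03072366  0.17677153] [[314.76747115 175.14288338]
 [343.16120943 192.5290446 ]]
```

View pics/w6.png

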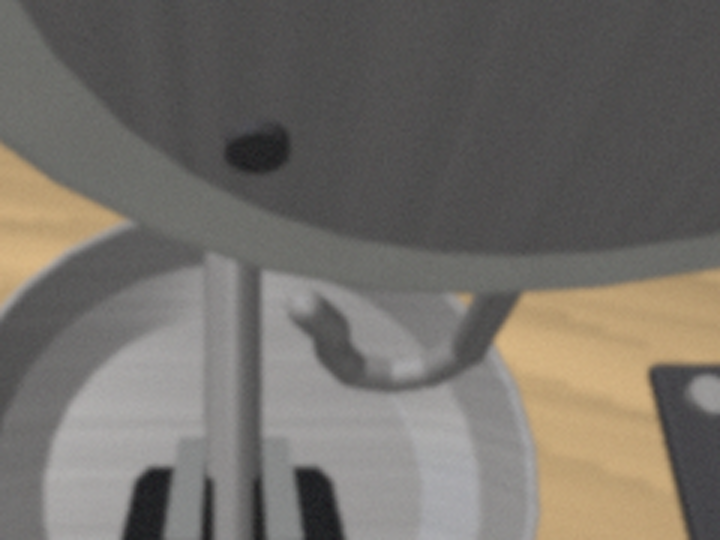

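```bash
python3 -m crank '0 8 0 0 0 0 255;0 16 0 0 0 0 255;0 23 0 0 0 0 255;0 27 0 0 0 0 255;0 27 0 0 0 0 255;0 27 0 0 0 0 255'
python3 - <<'E'
from h import *
cam("wrist");w=cam("wrist"); save(w,"w7",(220,140,440,290),3)
s=read_state(); Rm=R.from_rotvec(s['tcp_rot']).as_matrix()
b=s['tool_pos']+Rm@BT; print("bow now",unsc(b),proj(w,[b,sc([-.001,.017,.159])]))
E
```

```text
time: 8.38
tool_pos: [0.586, -0.1478, 0.1373]
tcp_rot: [-2.817, -0.293, -1.16]
wrist_force: [0.5, 0.2, -3.4]
width: 0.073
bow now [-0.00130228  0.00345357  0.17679919] [[314.81209155 175.29012463]
 [289.33701627 192.78834352]]
```

View pics/w7.png

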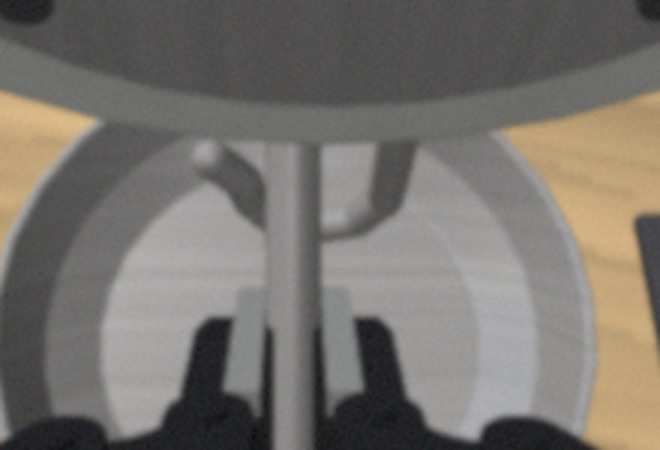

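```bash
python3 -m crank '-5 0 5 0 0 0 255;-10 1 10 0 0 0 255;-15 1.5 15 0 0 0 255;-20 2 20 0 0 0 255;-23 2 23 0 0 0 255;-23 2 23 0 0 0 255'
python3 - <<'E'
from h import *
cam("wrist");w=cam("wrist"); save(w,"w8",(220,140,440,290),3)
s=read_state(); Rm=R.from_rotvec(s['tcp_rot']).as_matrix()
b=s['tool_pos']+Rm@BT; print("bow now",unsc(b),s['wrist_force'])
E
```

```text
time: 9.22
tool_pos: [0.5861, -0.1497, 0.1043]
tcp_rot: [-2.817, -0.293, -1.159]
wrist_force: [-0.8, 1.0, -4.5]
width: 0.073
bow now [-0.00122749  0.00113247  0.14449106] [ 0.12853104 -0.29289488 -3.69323426]
```

View pics/w8.png

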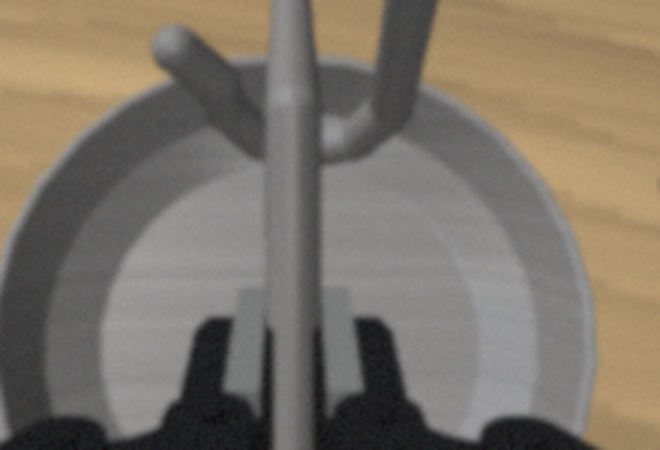

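```bash
python3 -m crank '-3 0.5 3 0 0 0 255;-5 0.5 5 0 0 0 255;-6.5 0.5 6.5 0 0 0 255;-6.5 0.5 6.5 0 0 0 255;-6.5 0.5 6.5 0 0 0 255'
python3 - <<'E'
from h import *
cam("wrist");w=cam("wrist"); save(w,"w9",(220,140,440,290),3)
s=read_state(); Rm=R.from_rotvec(s['tcp_rot']).as_matrix()
b=s['tool_pos']+Rm@BT; print("bow now",unsc(b),s['wrist_force'])
E
```

```text
time: 9.95
tool_pos: [0.5871, -0.1507, 0.0965]
tcp_rot: [-2.817, -0.293, -1.163]
wrist_force: [1.6, -0.1, -0.4]
width: 0.072
bow now [-0.00094907  0.00039354  0.13589991] [ 1.47882865 -0.69069324  0.42570281]
```

View pics/w9.png

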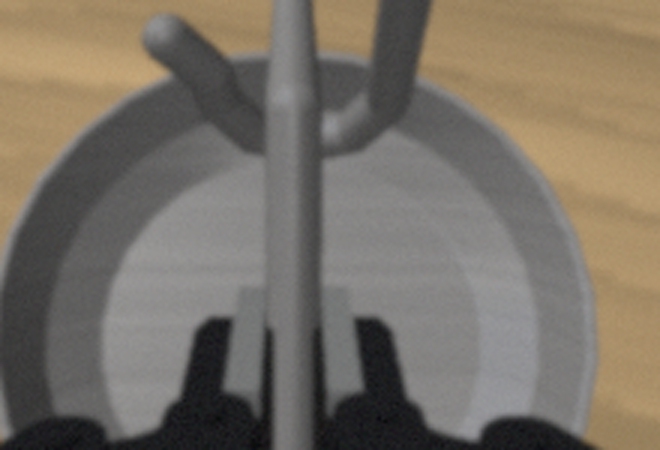

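```bash
python3 -m crank '0 0 0 0 0 0 225;0 0 0 0 0 0 200;0 0 0 0 0 0 170;0 0 0 0 0 0 150;0 0 0 0 0 0 150'
python3 - <<'E'
from h import *
w=cam("wrist"); save(w,"w10",(200,100,440,280),3)
E
```

```text
time: 10.68
tool_pos: [0.5864, -0.1503, 0.0958]
tcp_rot: [-2.817, -0.293, -1.161]
wrist_force: [0.7, 0.7, 0.5]
width: 0.412
```

View pics/w10.png

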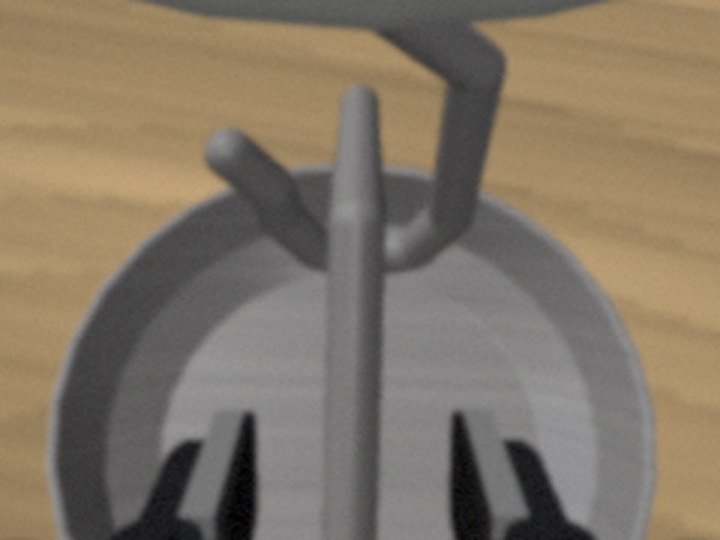

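```bash
python3 -m crank '0 0 -10 0 0 0 150;0 0 -30 0 0 0 150;0 0 -60 0 0 0 150;0 0 -100 0 0 0 150;0 0 -130 0 0 0 150;0 0 -130 0 0 0 150'
python3 - <<'E'
from h import *
w=cam("wrist"); save(w,"w11"); s=cam("side"); save(s,"s11",(220,60,420,260),4)
rel([.47,-.10,.50],pose(yaw,np.pi/4))
rel(sc([.0,.06,.56]),pose(yaw,np.radians(90)))
rel(sc([.15,.02,.42]),pose(yaw,np.radians(115)))
E
```

```text
time: 11.48
tool_pos: [0.4968, -0.171, 0.1905]
tcp_rot: [-2.82, -0.293, -1.167]
wrist_force: [0.3, 0.8, 0.1]
width: 0.417
row mm [ 211.3  -73.9 -229.5] rot [ 0.001  0.003 -0.002] t 11.57
row mm [ 344.7  -59.9 -181.6] rot [ 0.    -0.782 -0.002] t 11.57
row mm [352.5 -20.2  23.5] rot [-0.    -1.219 -0.003] t 11.57
```

View pics/w11.png

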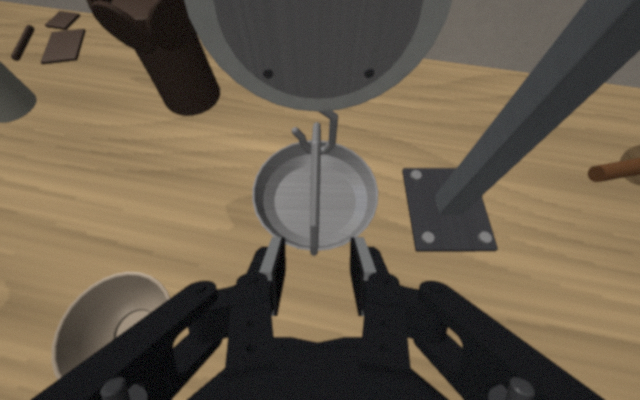

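View pics/s11.png

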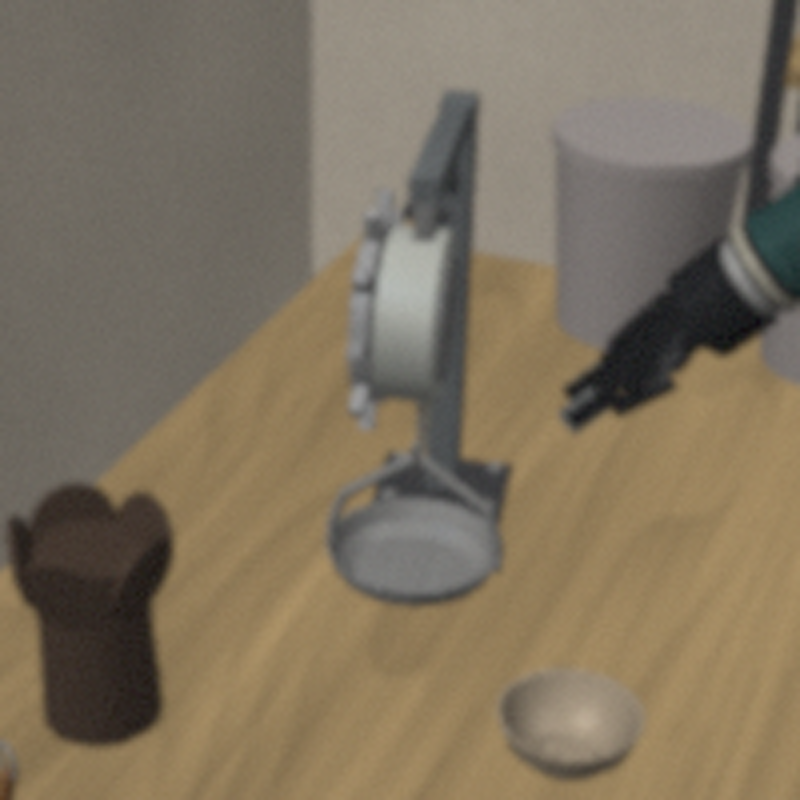

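```bash
python3 -m crank '35 -12 -38 0 0 0 150;70 -25 -76 0 0 0 150;105 -37 -115 0 0 0 150;140 -50 -153 0 0 0 150;175 -62 -191 0 0 0 150;211 -74 -229 0 0 0 150;235 -70 -222 0 -0.15 0 150;260 -65 -212 0 -0.3 0 150;290 -62 -200 0 -0.45 0 150;320 -60 -190 0 -0.6 0 150;345 -60 -182 0 -0.782 0 150;345 -60 -182 0 -0.782 0 150;345 -60 -182 0 -0.782 0 150'
python3 - <<'E'
from h import *
s=read_state(); print(s['q'],unsc(s['tool_pos']))
t=cam("top"); save(t,"t12"); 
rel(sc([.16,.04,.46]),pose(yaw,np.radians(112)))
E
```

```text
time: 13.2
tool_pos: [0.6002, -0.0863, 0.5571]
tcp_rot: [-3.121, -0.329, 0.008]
wrist_force: [-0.4, -0.8, 0.9]
width: 0.414
[-1.84857750e-01  1.18214357e-01  1.19192981e+00  1.76171799e-03
  1.83714768e+00  1.17647532e+00] [0.00185043 0.06063979 0.55709592]
row mm [159.8  20.8  99.2] rot [-0.002 -0.383 -0.   ] t 13.25
```

View pics/t12.png

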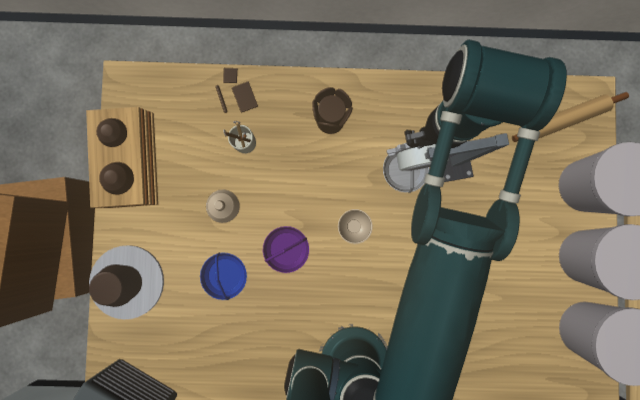

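```bash
python3 -m crank '40 5 10 0 -0.08 0 150;80 10 30 0 -0.16 0 150;120 16 55 0 -0.25 0 150;160 21 80 0 -0.33 0 150;160 21 99 0 -0.383 0 150;160 21 99 0 -0.383 0 150;160 21 99 0 -0.383 0 150'
python3 - <<'E'
from h import *
s=read_state(); print(s['q'],unsc(s['tool_pos']))
cam("wrist");w=cam("wrist"); save(w,"w13"); 
print(proj(w,[sc([.036,0,.259])]))
E
```

```text
time: 14.12
tool_pos: [0.7575, -0.075, 0.4674]
tcp_rot: [3.032, 0.315, -0.577]
wrist_force: [0.4, 0.3, 1.2]
width: 0.41
[-0.08313296  0.72333617  0.56724273 -0.13187487  2.20841571  1.22127312] [0.15803019 0.03900213 0.46744435]
[[344.78464566 191.93566559]]
```

View pics/w13.png

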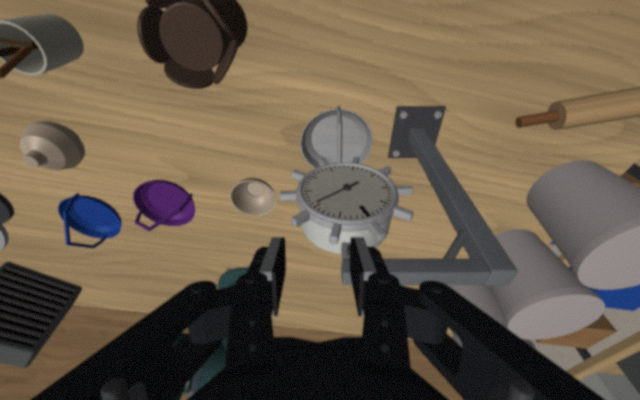

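Run:
```python
from h import *
cam("wrist");w=cam("wrist"); save(w,"w14",(270,140,430,260),5)
```

```text
(no output)
```

View pics/w14.png

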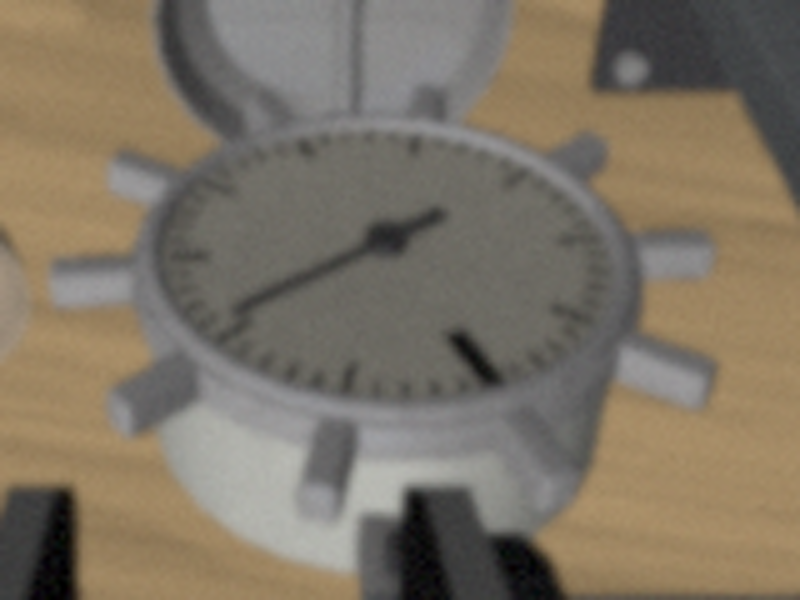

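Run:
```python
from h import *
w=cam("wrist")
A=lambda u,v:(270+u/5,140+v/5)
def pl(p,x=.036):
    n=sc([1,0,0])-O; P=unsc(onplane(w,*A(*p),n,n@sc([x,0,0]))); return P[1:]-[0,.259]
c=pl((386,238));print("c",c)
for nm,p in dict(tip=(240,307),tail=(444,214),bar1=(457,335),bar2=(494,380),lugL=(55,283),lugLU=(113,175),lugB=(320,505),lugLB=(125,415),lugR=(712,250)).items():
    q=pl(p); print(nm,q,np.hypot(*(q-c)),"ang from c",np.degrees(np.arctan2(q[0]-c[0],q[1]-c[1])),"from O",np.degrees(np.arctan2(*q)))
```

```text
c [-0.00414122 -0.01187869]
tip [0.03721052 0.01852108] 0.05132360483751199 ang from c 53.678497357121024 from O 63.538741040725576
tail [-0.02183401 -0.02334532] 0.021083605088154576 ang from c -122.94711598561904 from O -136.91591442176727
bar1 [-0.01916047  0.03011413] 0.04459793034760556 ang from c -19.680212547793523 from O -32.467029236596964
bar2 [-0.02635234  0.04738193] 0.06328629549598794 ang from c -20.546207422261933 from O -29.081441464932603
lugL [0.0874876  0.00812631] 0.09378720751127846 ang from c 77.68407037122901 from O 84.69329398168055
lugLU [ 0.07515074 -0.04361544] 0.08540746913797768 ang from c 111.81384192286218 from O 120.12970799242933
lugB [0.01916058 0.08922929] 0.1037583633697019 ang from c 12.978037418033265 from O 12.119324174455448
lugLB [0.06536587 0.0596733 ] 0.09975430985161587 ang from c 44.16945273709931 from O 47.60666555344284
lugR [-0.09474345 -0.00595693] 0.0907955511499563 ang from c -86.26046782668794 from O -93.5976992278048
```

```bash
cat > k.py <<'E'
import numpy as np
from scipy.spatial.transform import Rotation as R
from scipy.optimize import least_squares
D=[([-1.18289504,.264776274,1.60539111,0,1.27369136,-.0368970264],[.27790941,-.61432597,.2299372],[-3.06881438,-.661801993,.000641]),
([-.07788633,-.61568937,2.47694547,.6014867,.65303384,.6878867],[.4709,.1081,.2603],[-2.697,-.601,-1.119]),
([-.40369632,-.14608889,2.44721449,1.2268881,.44607604,-.08409375],[.5671,-.062,.1316],[-2.817,-.293,-1.157]),
([-.184857750,.118214357,1.19192981,.00176,1.83714768,1.17647532],[.6002,-.0863,.5571],[-3.121,-.329,.008]),
([-.08313296,.72333617,.56724273,-.13187487,2.20841571,1.22127312],[.7575,-.075,.4674],[3.032,.315,-.577])]
def ry(a): return R.from_euler('y',a)
def rz(a): return R.from_euler('z',a)
def chain(q,p):
    a=rz(q[0]); b=a*ry(q[1]); c=b*ry(q[2]); d=c*rz(q[3])*ry(q[4]); e=d*rz(q[5]+p[6])
    x=np.array([0,0,p[0]])+a.apply([p[1],0,0])+b.apply([0,0,p[2]])+c.apply([p[3],0,p[4]])+d.apply([0,0,p[5]])
    return x,e
def fit():
    def res(p):
        o=[]
        for q,x,r in D:
            X,E=chain(q,p); o+=list((X-x)*10); o+=list((E.inv()*R.from_rotvec(r)).as_rotvec())
        return o
    return least_squares(res,[.3,0,.4,0,.4,.25,np.pi/2])
if __name__=="__main__":
    best=fit(); print(best.x,best.cost); print(np.round(best.fun,3))
E
python3 k.py
```

```text
[ 0.27756156 -0.02582104  0.54440024  0.01407356  0.58545814  0.39468315
  1.57104705] 0.11679168079702584
[-0.241 -0.068 -0.077  0.    -0.    -0.    -0.013 -0.086  0.013  0.
  0.     0.     0.004 -0.061  0.032  0.    -0.001  0.001 -0.049 -0.243
  0.037  0.    -0.    -0.    -0.014 -0.298 -0.005  0.    -0.    -0.   ]
```

```bash
sed -i 's/c.apply(\[p\[3\],0,p\[4\]\])/c.apply([p[3],p[7],p[4]])/; s/np.pi\/2\])/np.pi\/2,0,0,0])/; s/d.apply(\[0,0,p\[5\]\])/d.apply([p[8],0,p[5]])/; s/np.array(\[0,0,p\[0\]\])/np.array([0,0,p[0]])+(c*rz(q[3])).apply([p[9],0,0])/' k.py
cat >> k.py <<'E'
def ik(p,x,Rm,q0):
    T=R.from_matrix(Rm)
    lo=np.array([-2.63,-.94,.31,-1.31,0,-2.55]);hi=np.array([2.63,2.18,2.57,4.45,2.66,2.55])
    best=None
    for k in range(40):
        s=q0 if k==0 else np.random.default_rng(k).uniform(lo,hi)
        r=least_squares(lambda q:np.r_[(chain(q,p)[0]-x)*5,(chain(q,p)[1].inv()*T).as_rotvec()],np.clip(s,lo+.01,hi-.01),bounds=(lo,hi))
        if r.cost<1e-5:
            d=np.abs(r.x-q0).max()
            if best is None or d<best[0]: best=(d,r.x)
    return best
E
python3 k.py
cat > ring.py <<'E'
from h import *
import h
h.setsc([.611+.0005,-.146-.0025,0],np.radians(12))
def ringpose(th,r):
    f=sc([1,0,0])-h.O; yv=sc([0,1,0])-h.O; u=np.array([0,0,1.])
    z=-(np.sin(th)*yv+np.cos(th)*u); x=f
    return sc([.036,r*np.sin(th),.259+r*np.cos(th)]), np.column_stack([x,np.cross(z,x),z])
E
python3 - <<'E'
from ring import *
import k
p=k.fit().x; q=read_state()['q']
for th in (20,40,50,60,70,80,90):
  for r in (.076,.15):
    P,Rm=ringpose(np.radians(th),r); b=k.ik(p,P,Rm,q); print(th,r,P,None if b is None else np.round(b[1],2))
E
```

```text
[ 2.51549768e-01 -1.32425261e-03  5.11959300e-01  1.28845239e-03
  5.67100526e-01  3.47623523e-01  1.57104705e+00  2.49711526e-02
 -4.92710452e-04 -3.04102305e-05] 1.568335887483839e-05
[ 0.001 -0.    -0.003  0.    -0.    -0.    -0.    -0.002 -0.001  0.
  0.     0.     0.    -0.     0.003  0.    -0.001  0.001  0.     0.001
  0.001  0.    -0.    -0.    -0.001  0.001  0.001  0.    -0.    -0.   ]
20 0.076 [ 0.64130895 -0.11558967  0.33041664] [-0.04  0.12  1.64 -0.35  1.32  1.4 ]
20 0.15 [ 0.63604682 -0.09083325  0.39995389] [ 0.    0.09  1.54 -0.34  1.44  1.39]
40 0.076 [ 0.63655644 -0.09323085  0.31721938] [ 0.17  0.13  1.76 -0.73  1.31  1.75]
40 0.15 [ 0.62666685 -0.04670401  0.37390667] [ 0.25  0.1   1.68 -0.71  1.43  1.74]
50 0.076 [ 0.63460882 -0.08406803  0.30785186] [ 0.25  0.17  1.81 -0.9   1.35  1.91]
50 0.15 [ 0.62282287 -0.0286195   0.35541814] [ 0.35  0.15  1.74 -0.87  1.47  1.9 ]
60 0.076 [ 0.633029   -0.07663553  0.297     ] [ 0.32  0.23  1.85 -1.06  1.41  2.07]
60 0.15 [ 0.61970479 -0.01395008  0.334     ] [ 0.43  0.22  1.79 -1.01  1.53  2.06]
70 0.076 [ 0.63186496 -0.07115916  0.28499353] [ 0.37  0.31  1.88 -1.19  1.49  2.21]
70 0.15 [ 0.61740735 -0.00314147  0.31030302] [ 0.48  0.32  1.83 -1.13  1.6   2.2 ]
80 0.076 [ 0.63115208 -0.06780534  0.27219726] [ 0.4   0.42  1.9  -1.31  1.59  2.34]
80 0.15 [0.61600036 0.00347792 0.28504723] [ 0.52  0.43  1.85 -1.24  1.68  2.33]
90 0.076 [ 0.63091203 -0.06667596  0.259     ] None
90 0.15 [0.61552656 0.00570696 0.259     ] None
```

Run:
```python
from ring import *
import h,k
w=cam("wrist")
A=lambda u,v:(270+u/5,140+v/5)
def pl(p,x=.036):
    n=sc([1,0,0])-h.O; P=unsc(onplane(w,*A(*p),n,n@sc([x,0,0]))); return P[1:]-[0,.259]
for x in (.036,.042,.048):
  print(x,[np.round(1000*pl(p,x),1) for p in ((386,238),(240,307),(457,335),(494,380))])
# lug outer-face centres / rim at x=.042
for nm,p in dict(L=(52,280),LU=(112,168),B=(318,492),LB=(112,405),R=(713,238),RU=(600,137)).items():
    q=pl(p,.042); print(nm,np.round(1000*q,1),np.hypot(*q),np.degrees(np.arctan2(*q)))
p=k.fit().x;q=read_state()['q']
for th in(14,):
  for r in(.17,.077):
    P,Rm=ringpose(np.radians(th),r); b=k.ik(p,P,Rm,q);print(np.round(b[1],2)); rel(P,Rm)
```

```text
0.036 [array([ -1.5, -12.9]), array([39.9, 17.5]), array([-16.5,  29.1]), array([-23.7,  46.3])]
0.042 [array([-0.4, -4.9]), array([39.9, 24.7]), array([-15.1,  36. ]), array([-22.1,  52.8])]
0.048 [array([0.6, 3.1]), array([39.9, 31.9]), array([-13.7,  42.9]), array([-20.6,  59.3])]
L [89.9 13.4] 0.09084586450964482 81.54551176547173
LU [ 77.5 -39.4] 0.08688010027233148 116.9425738532668
B [22.5 89.7] 0.09247129407651568 14.088436818176092
LB [70.7 61.4] 0.09360210693008526 49.02401724417313
R [-90.5  -4.6] 0.09060874794842305 -92.91740745551807
RU [-69.4 -55.5] 0.08885990786078171 -128.649815415981
[-0.07  0.11  1.46 -0.24  1.51  1.3 ]
row mm [-99.5   0.7  83.3] rot [-0.242  0.377  0.045] t 14.43
[-0.1   0.13  1.59 -0.24  1.35  1.3 ]
row mm [-66.1  23.2 167.2] rot [-0.242  0.377  0.045] t 14.43
```

```bash
python3 -m crank '-20 0 15 -0.05 0.08 0.01 150;-40 0 30 -0.1 0.16 0.02 150;-60 0 50 -0.15 0.24 0.03 150;-80 0 65 -0.2 0.32 0.04 150;-99.5 0.7 83 -0.242 0.377 0.045 150;-99.5 0.7 83 -0.242 0.377 0.045 150;-99.5 0.7 83 -0.242 0.377 0.045 150'
python3 - <<'E'
from ring import *
cam("wrist");w=cam("wrist"); save(w,"w15"); 
P,Rm=ringpose(np.radians(13),.077); rel(P,Rm); print(unsc(read_state()['tool_pos']))
for th in (13,49): print(proj(w,[sc([x,r*np.sin(np.radians(th)),.259+r*np.cos(np.radians(th))]) for x in(.03,.042) for r in(.092,)]))
E
```

```text
time: 15.3
tool_pos: [0.6392, -0.1006, 0.4228]
tcp_rot: [2.883, 0.303, 0.033]
wrist_force: [0.2, -0.9, -0.4]
width: 0.411
row mm [-1.9  1.4 91.7] rot [0.017 0.002 0.   ] t 15.4
[0.0381454  0.04077889 0.42265699]
[[318.05225018 213.40460746]
 [318.06865314 199.36745621]]
[[255.44279174 206.60424371]
 [254.54604622 193.37470578]]
```

View pics/w15.png

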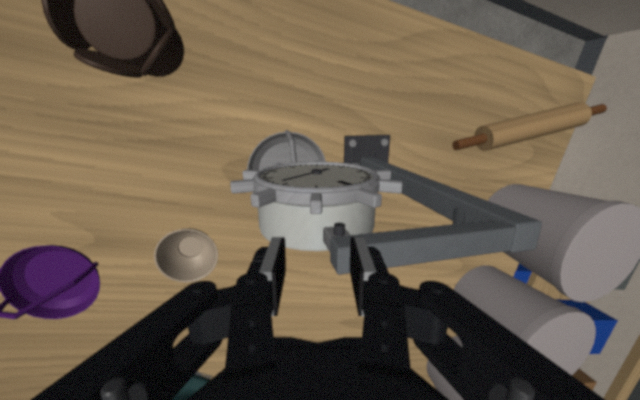

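```bash
python3 -m crank '2 0 25 0.017 0 0 150;2 0 50 0.017 0 0 150;2 0 70 0.017 0 0 150;2 0 82 0.017 0 0 150;2 0 90 0.017 0 0 150;2 0 90 0.017 0 0 150'
python3 - <<'E'
from ring import *
cam("wrist");w=cam("wrist"); save(w,"w16"); 
print(unsc(read_state()['tool_pos']))
E
```

```text
time: 16.15
tool_pos: [0.6451, -0.1215, 0.3339]
tcp_rot: [2.9, 0.305, 0.028]
wrist_force: [0.2, 0.1, -0.4]
width: 0.415
[0.03880833 0.01944508 0.33504045]
```

View pics/w16.png

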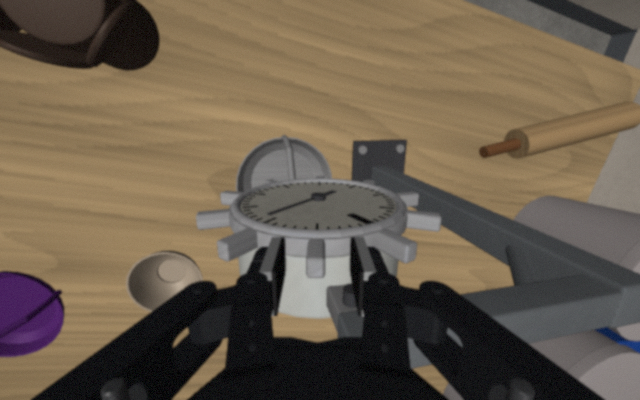

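```bash
python3 -m crank '0 0 0 0 0 0 255;0 0 0 0 0 0 255;0 0 0 0 0 0 255;0 0 0 0 0 0 255;0 -7.8 0.4 -0.1 0 0 255;0 -15.5 1.6 -0.2 0 0 255;0 -23.1 3.5 -0.3 0 0 255;0 -30.4 6.2 -0.4 0 0 255;0 -37.4 9.6 -0.5 0 0 255;0 -44 13.6 -0.6 0 0 255;0 -48.4 16.9 -0.67 0 0 255;0 -48.4 16.9 -0.67 0 0 255;0 -48.4 16.9 -0.67 0 0 255' 25
python3 - <<'E'
from ring import *
cam("wrist");w=cam("wrist"); save(w,"w17"); 
print(unsc(read_state()['tool_pos']))
E
```

```text
time: 17.88
tool_pos: [0.6363, -0.0785, 0.307]
tcp_rot: [2.236, 0.238, 0.109]
wrist_force: [-0.3, 4.8, 3.6]
width: 0.105
[0.03879862 0.06306496 0.30733682]
```

View pics/w17.png

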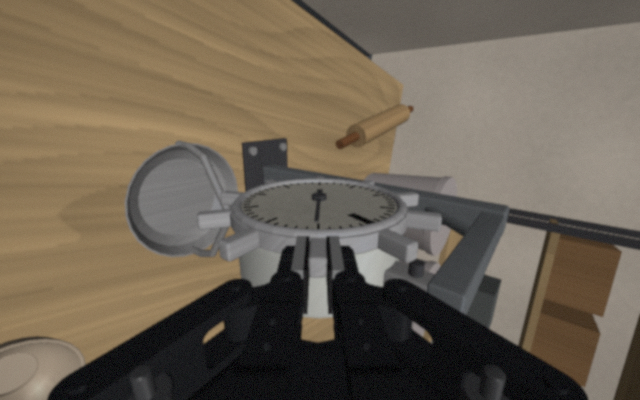

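```bash
python3 -m crank '0 0 0 0 0 0 150;0 0 0 0 0 0 150;0 0 0 0 0 0 150;0 0 -20 0 0 0 150;0 0 -40 0 0 0 150;0 17.6 -38.7 0.15 0 0 150;0 34.9 -34.7 0.3 0 0 150;0 51.3 -28.2 0.45 0 0 150;0 69.5 -17.3 0.63 0 0 150;0 69.5 -17.3 0.63 0 0 150;0 69.5 -17.3 0.63 0 0 150'
python3 - <<'E'
from ring import *
cam("wrist");w=cam("wrist"); save(w,"w18"); 
print(unsc(read_state()['tool_pos']))
E
```

```text
time: 19.35
tool_pos: [0.6424, -0.1078, 0.3725]
tcp_rot: [2.86, 0.301, 0.034]
wrist_force: [-0.5, -0.0, -0.3]
width: 0.412
[0.03861888 0.03480775 0.37115929]
```

View pics/w18.png

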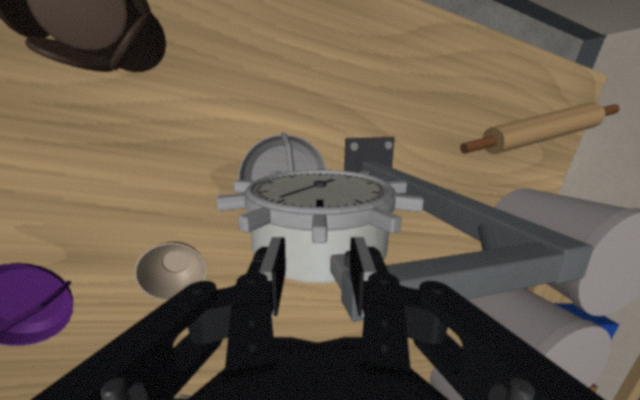

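```bash
python3 -m crank '0 0 15 0 0 0 150;0 0 30 0 0 0 150;0 0 40 0 0 0 150;0 0 40 0 0 0 255;0 0 40 0 0 0 255;0 0 40 0 0 0 255;0 0 40 0 0 0 255;0 -7.8 40.4 -0.1 0 0 255;0 -15.5 41.6 -0.2 0 0 255;0 -23.1 43.5 -0.3 0 0 255;0 -30.4 46.2 -0.4 0 0 255;0 -37.4 49.6 -0.5 0 0 255;0 -44 53.6 -0.6 0 0 255;0 -46 55 -0.63 0 0 255;0 -46 55 -0.63 0 0 255;0 -46 55 -0.63 0 0 255' 25
python3 - <<'E'
from ring import *
cam("wrist");w=cam("wrist"); save(w,"w19",(210,150,430,290),3.5); 
print(unsc(read_state()['tool_pos']))
E
```

```text
time: 21.45
tool_pos: [0.6359, -0.0802, 0.3062]
tcp_rot: [2.234, 0.236, 0.107]
wrist_force: [2.9, -9.2, -7.6]
width: 0.103
[0.03804753 0.06169444 0.3062137 ]
```

View pics/w19.png

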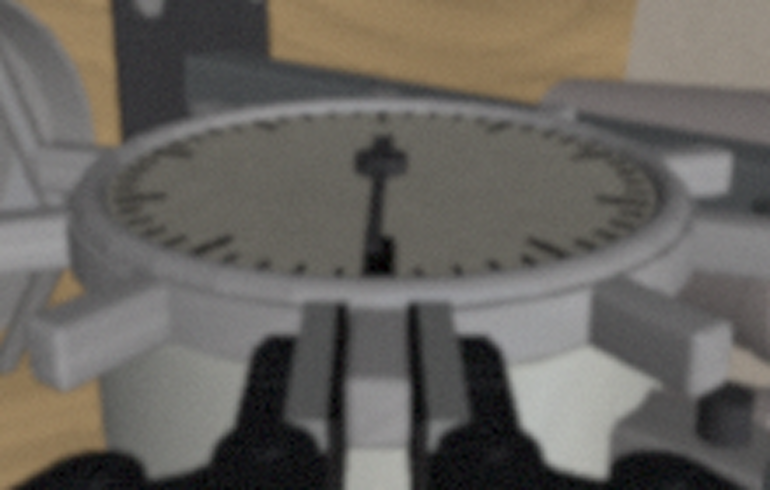

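```bash
python3 -m crank '0 -1.2 0.5 -0.015 0 0 255;0 -2.3 1 -0.03 0 0 255;0 -2.3 1 -0.03 0 0 255;0 -2.3 1 -0.03 0 0 255;0 -2.3 1 -0.03 0 0 150;0 -2.3 1 -0.03 0 0 150;0 -2.3 1 -0.03 0 0 150;0 -2.3 1 -0.03 0 0 150' 25
python3 - <<'E'
from ring import *
cam("wrist");w=cam("wrist"); save(w,"w20",(210,150,430,290),3.5); 
print(unsc(read_state()['tool_pos']))
E
```

```text
time: 22.55
tool_pos: [0.636, -0.0781, 0.3047]
tcp_rot: [2.205, 0.234, 0.112]
wrist_force: [-0.4, -0.0, 0.4]
width: 0.41
[0.03840663 0.06364877 0.3044018 ]
```

View pics/w20.png

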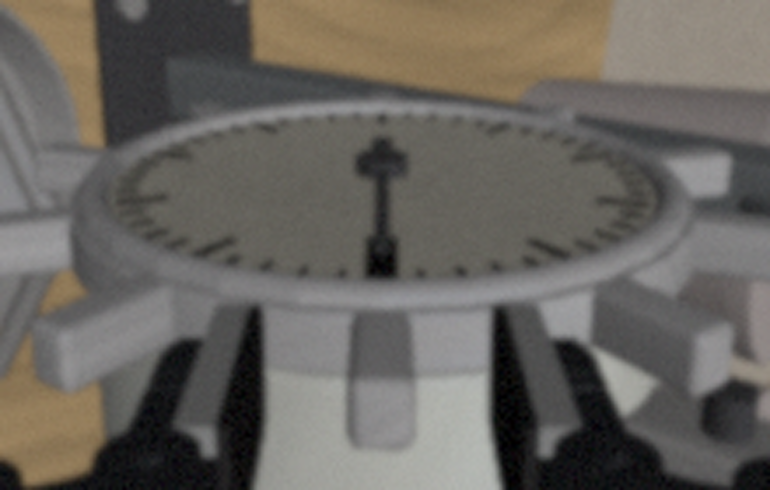

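```bash
python3 -m crank '0 0 -15 0 0 0 150;0 0 -35 0 0 0 150;0 0 -60 0 0 0 150;0 0 -85 0 0 0 150;20 0 -100 0 0 0 150;45 0 -110 0 -0.1 0 150;70 0 -115 0 -0.25 0 150;90 0 -115 0 -0.4 0 150;100 0 -115 0 -0.5 0 150;100 0 -115 0 -0.5 0 150;100 0 -115 0 -0.5 0 150'
python3 - <<'E'
from ring import *
cam("wrist");w=cam("wrist"); save(w,"w21");s=cam("side"); save(s,"s21",(220,60,420,260),4)
u,v=proj(w,[sc([.042,0,.259])])[0];print(u,v)
x0=max(0,int(u)-60);y0=max(0,int(v)-50)
save(w,"w21c",(x0,y0,x0+120,y0+100),6)
E
```

```text
time: 24.02
tool_pos: [0.7145, 0.0332, 0.3736]
tcp_rot: [2.155, -0.044, -0.434]
wrist_force: [-0.2, -0.7, 0.3]
width: 0.415
317.73956754201595 162.7690589632827
```

View pics/w21c.png

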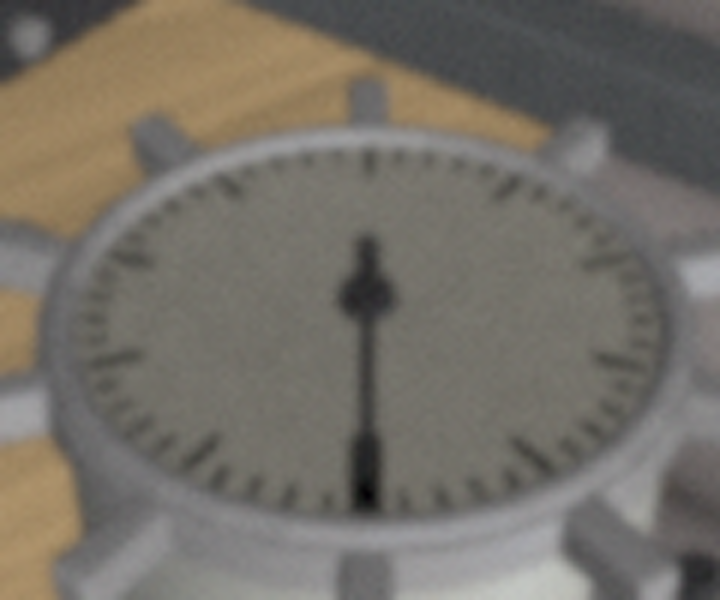

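View pics/s21.png

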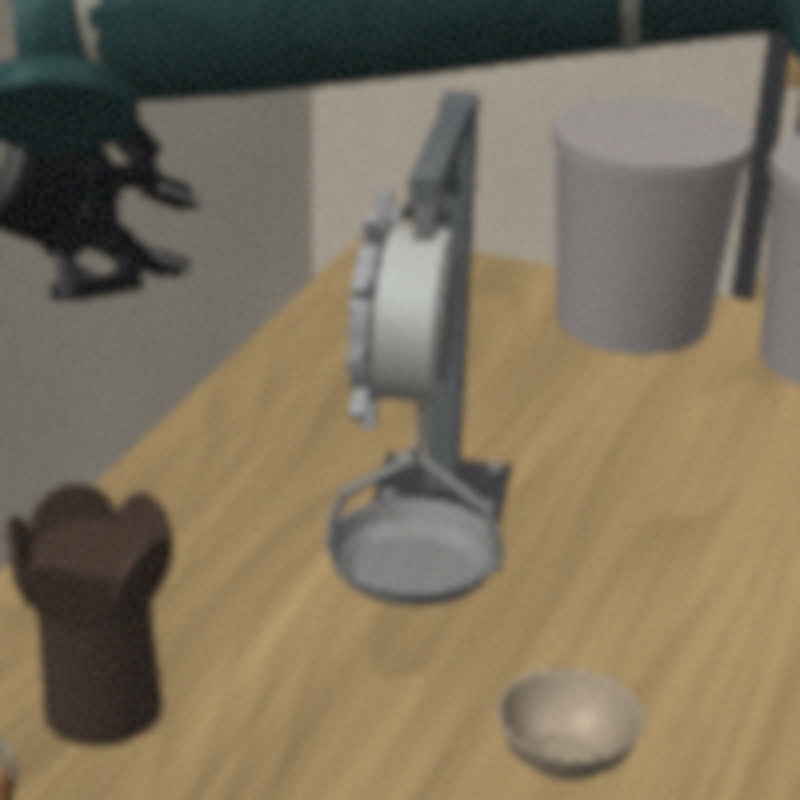

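View pics/w21.png

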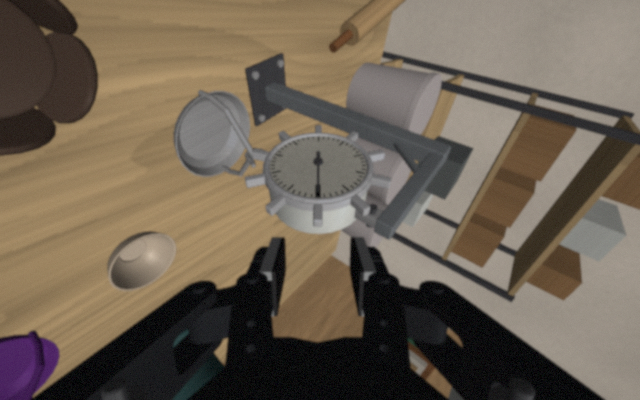

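Needle (crop x about 367) and zero bar (crop x about 366) line up. The pan hangs level on the hook, nothing else has moved, and the gripper is clear of everything, so I am handing in.

```bash
python3 -c "
from workcell import job; print(job.finish_job())"
```

```text
the job is handed in; nothing more can be done
None
```

I hung the steel pan on the scale's load hook and turned the tare ring until the zero bar stood under the needle. The job was handed in at about 24 s of the 72 s allowed; no verdict is reported.

- **Pan:** I gripped its wire bow by the slope on the robot's side, fed it into the hook from +y, lowered it until the hook took the weight, and let go. In the later pictures it hangs level and looks the same in both side views taken 12 s apart.
- **Tare ring:** I turned it clockwise about 77° by pinching a lug twice, with a final trim of about 2°. In the last close picture the bar and needle coincide to about 1 pixel at 6x zoom, well inside the 3.3 mm limit.
- **Bystanders:** the petal vessel and the near dish look unmoved in the last side view. I did not re-check the pod and the tool jar at the end, but the arm never worked near them after the pan was lifted.
- **Disagreement:** my first estimate of the scale's position was about 3 mm off in y, seen against the hook in the wrist camera. I corrected for it before hanging the pan.
- **Forces:** the wrist force reached about 12 N during the ring turn and was near zero after release. The hook's travel has no direct reading. From a pan weight of about 0.38 kg it should sit about 5.5 mm down, against the 20 mm limit.

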